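# Clamp a tamping rod in the bench gauge with the ratchet thimble

## Robot

A 6-joint arm with a two-finger parallel gripper is mounted at the origin on the work surface. World frame = base frame: x ahead of the robot, y to its left, z up, the work surface at z = 0. Lengths are in mm, angles in rad, forces in N, time in s.
With the tool pointing down it reaches from about 350 to 875 mm from the base axis. Payload 4.2 kg.
Tool frame: the origin (TCP) lies midway between the tips of the shut fingers; the grasp point (between the pads) lies 19 mm behind it; z points along the fingers, y is the direction in which the jaws open and shut (so a half turn about z gives the same grasp; the last joint's range is limited). The gripper opens to 85 mm and grips with 20 to 120 N. Pads are 22 mm wide; open, the fingers measure 114 mm over their backs; the gripper's body (76 mm by 85 mm) begins 54 mm behind the grasp point. The pads swing forward as they close: fully open they stand 13 mm farther back than shut.
Start: joints at [-0.916, 0.385, 0.008, 0, -1.194, -0.259], TCP at [240.98, -576.652, 231.312] pointing down, gripper open.
Joint ranges: [-3.14, 3.14], [-1.21, 2.06], [-1.07, 1.41], [-3.16, 2.05], [-2.99, -0.16], [-3.1, 3.1]. Speed limits (rad/s): [2.79, 2.79, 3.14, 3.14, 3.14, 3.14].

## Interface

Orientations are given as a unit quaternion [x, y, z, w].
In Python, from bench import read_state, get_image, job_done, search_frame, regions_of gives the robot as it stands.
- The arm moves only by the tool servo_tool, never from a script. Its arguments are lists of equal length, an entry for each row: "turn": the turn, a rotation vector about the world's x, y, z in rad, a list of three; "dp": the shift along the world's x, y, z in m, a list of three; "fingers": the finger opening in m, from 0 to 0.0854. In form: {"turn": [[rx, ry, rz], ...], "dp": [[tx, ty, tz], ...], "fingers": [fingers, ...]}. A call has exactly 5 rows; each row shifts and turns the pose as measured when the row begins; what a row does not reach is not made up. A row lasts 1/8 s, in which the tool goes at most 62.5 mm and 10.7 degrees, less where a joint would pass 70% of its speed; a pose out of reach is approached as far as the arm can. A call is refused whole if a number of a shift passes 0.0625 or a number of a turn 0.188, either way. A call with a gripper value outside its range is refused whole. The fingers move at their own pace and stop on an object; the grip force is fixed at half the most. Time passes only in rows, so rows that do not move let the fingers close, or fill a call up. It gives the time, the measured TCP pose, the force and the opening at its end, in the units of the state.
- read_state(): the state, without advancing time (a new reading comes with each control period).
- get_image(name): name is "side" or "top"; returns a dict with "img" (480x640x3 uint8, red, green, blue), "vfov" (degrees; the focal length in pixels is half the picture's height over the tangent of half this angle, whatever the lens; pixels are square), "cx", "cy" (the principal point, pixels), "world_from_camera" (4x4, takes a point from camera to world coordinates). Camera axes: x right, y down, z forward; pixel columns grow to the right and rows downward; lengths in mm; the calibration is good to about 2 mm. A picture is of the moment at which its call begins. There is no depth.
- job_done(): hands the job in, once; it reports no verdict.
Trained networks look in the newest picture that a camera, given by its name, has taken for a name from the list of things; names that differ only in an ending like _2 or _b are one class to them, and where a whole thing is asked for, a point or a joint stands for the part that bears it (a point fixed in the world has none). Each returns a list of dicts, best first, with "score" (0 to 1); they miss things now and then, are a little off and sometimes report something else, mostly with a low value. They report only what shows in the picture. A call takes as long as a camera call. They do not tell look-alikes from the thing itself.
- search_frame(query, camera): "box" ([left, top, width, height] in pixels, round what is visible of it).
- regions_of(query, camera): "region" (480x640 bool, what is visible of it) and "box" ([left, top, width, height] in pixels, round what is visible of it).
The state is a dict: "clock": time; "joints": joint angles; "joint_vel": joint speeds; "joint_efforts": joint torques, N m; "position": TCP position; "ee_rot": TCP orientation; "contact_force": force on the tool from outside, world axes, zero at the start; "wrist_torque": the same for the moment, N m; "gripper_width": finger opening in mm.
Only numpy, scipy, OpenCV 4.12 (cv2) and the standard library are available. Lean on these libraries where they do the work, as an engineer would, in place of code of your own. Each camera call takes 0.05 s, during which the arm holds its last target. There are 200 camera calls.

## Task

Take the blue-ended tamping rod from its white rest and lay it in the brass V grooves of the bench gauge, then slide it in under the spindle until its bare steel tip is right up against the stop, pressing it only gently. Then turn the black ratchet cap clockwise until the spindle has clamped the rod and the ratchet slips, stopping once it has slipped about an eighth of a turn; a quarter of a turn is too much. Leave the rod clamped there, let go of everything, and do not disturb the jar, cup or collar.

Things in the scene. Friction and masses are not known exactly. Their poses are not given: they have to be found in the camera images.
- rod: Steel tamping rod, a cylinder 12 mm in diameter, 200 mm long, 140 to 220 g, the 70 mm at its far end blue. Origin at mid-length on its axis; its y axis runs along it to the bare steel tip. At the start it lies level in the rest, axis 46 mm above the table, free to grasp for 50 mm either side of the middle.
- rod_tip (a point): Centre of the rod's bare steel end face, 100 mm from the rod's origin along its +y.
- rest: Fixed white plastic rest, base 100 x 200 x 8 mm, with V notches 20 mm long centred 70 mm either side of the middle, holding the rod along the rest's y axis (tip to +y). Origin under the middle of the base, on the table.
- gauge: Fixed grey bench gauge. Origin on the table straight under the vertical spindle axis; the rod lies along its y. Base plate 110 mm (x) by 270 mm (y -205 to +65 mm), 16 mm thick. A column at y +20 to +56 mm carries a head 40 mm wide, y -20 to +56 mm, 96 to 120 mm above the table, which holds spindle, thimble and cap.
- cradle: Brass V grooves fixed on the gauge base, frame parallel to the gauge's, origin on the spindle axis. The rod lies home with its axis on x = 0, z = 60 mm. 90 degree Vs, 25 mm wide at the mouth 4 mm above that axis: inner y -50 to +12 mm, outer y -190 to -160 mm, between them room for fingers. Shimmed 0 to 2 mm up from set-up to set-up: feel for it. More than 50 N of rod on cradle is too much.
- stop (a point): Where the middle of the rod's tip touches the stop plate, at y = +12 mm, z = 60 mm of the cradle. The spindle, 8 mm in diameter, starts 2 mm or more above the rod. To clear it the rod must be laid in with its tip 32 mm or more short of this point (rod origin at cradle y -120 mm or less), then slid along the cradle's +y until it meets the stop.
- thimble: Aluminium disc 40 mm in diameter, 20 mm high, on the spindle axis; turns, does not rise. Origin: middle of its underside, 128 mm above the table; its x axis follows the red line on its top. Clockwise from above lowers the spindle; how far it must turn to touch the rod differs widely (a tenth to six tenths of a turn) and must be felt. 0.05 Nm turns it and it stays where left. With the rod clamped it stands still and the cap slips.
- cap_grip (a point): On the axis of the black ratchet cap, 174 mm above the table: a good height to grip. The cap is an upright round knob 24 mm in diameter, 150 to 188 mm above the table, 2 mm above the thimble. It drives the thimble; clockwise it slips at 0.15 Nm (clamping at about 30 N). So the torque felt while turning goes from 0.05 to 0.15 Nm and stays; it eases when turning stops. Anticlockwise opens.
- cap_mark (a point): Red mark on the cap's top face, 9 mm from the axis. At the start it is in line with the thimble's red line (on the thimble's +x); the angle by which it then leads that line clockwise is how far the ratchet has slipped.
- jar: Amber jar with black lid, 60 mm in diameter, 85 mm high, loose. Origin under its middle. Not to be moved.
- cup: Steel cup, 70 mm in diameter, 75 mm high, loose. Origin under its middle. Not to be moved.
- collar: Brass collar lying flat, 44 mm in diameter, 20 mm high, loose. Origin under its middle. Not to be moved.
Mind the look-alikes: they are no part of the job. What is meant by the rod is not purple or red, and is the smaller of those in its own colour.

How it is judged (in metres and radians):
On the way, in this order (a step that is already met when the one before it is completed fails the run):
1. the rod lies home in both V grooves with its tip against the stop, before the ratchet has slipped (y of rod_tip in the frame of cradle between 0.0085 and 0.015 m and x of rod_tip in the frame of cradle between -0.003 and 0.003 m and z of rod_tip in the frame of cradle between 0.057 and 0.063 m and angle between the y axis of rod and the y axis of cradle, either way round below 0.03 rad and not (y of cap_mark in the frame of thimble below -0.0035 m)), for 0.2 s.
2. the ratchet has slipped at least 0.4 rad with the spindle clamping the rod (y of cap_mark in the frame of thimble below -0.0035 m and contact force between gauge and rod above 6 N), for 0.1 s.
At the end, for the whole second after the job is handed in: The rod lies in both V grooves (tip within 3 mm of the groove axis, rod within 0.03 rad of it), its tip within 3.5 mm of the stop, at rest and clamped by the spindle with more than 6 N, the ratchet having slipped at least 0.4 rad (23 degrees) and never more than 1.6 rad (a quarter of a turn) (all of step 2 and y of rod_tip in the frame of cradle between 0.0085 and 0.015 m and x of rod_tip in the frame of cradle between -0.003 and 0.003 m and z of rod_tip in the frame of cradle between 0.057 and 0.063 m and angle between the y axis of rod and the y axis of cradle, either way round below 0.03 rad and linear speed of rod below 0.01 m/s); the robot touches nothing.
It fails at once if rod and cradle are pressed together with more than 50 N (contact force between rod and cradle above 50 N).
It fails at once if the ratchet slips more than 1.6 rad (x of cap_mark in the frame of thimble below -0.000263 m).
It fails at once if the jar is moved more than 30 mm (distance of jar from where it was at the start of the episode above 0.03 m).
It fails at once if the cup is moved more than 30 mm (distance of cup from where it was at the start of the episode above 0.03 m).
It fails at once if the collar is moved more than 30 mm (distance of collar from where it was at the start of the episode above 0.03 m).
It also fails if it takes over 72 s, if anything falls off the work surface, if the arm or the gripper's body presses on something with over 40 N, if the wrist force passes 120 N, or if a joint passes its speed limit or range.

## Working session

There is one attempt and no reset: what is moved stays moved. The work goes in short steps, Python scripts to look and compute and a tool call to move; the robot and the scene stay as the last step left them, time stands still between calls to the robot, and variables do not carry over. Pictures are saved under pics/ and viewed, about 8 in all and at most 12, crops included, and the job is handed in when it is done.

Besides the shell and the picture viewer there is one more tool, called as name(argument=value, ...) on one line, values as JSON. servo_tool: Moves the arm, as the interface text tells. Its arguments: {"type":"object","properties":{"turn":{"type":"array","items":{"type":"array","items":{"type":"number"}}},"dp":{"type":"array","items":{"type":"array","items":{"type":"number"}}},"fingers":{"type":"array","items":{"type":"number"}}},"required":["turn","dp","fingers"]}

```bash
mkdir -p pics
cat > h.py <<'E'
import numpy as np, cv2
from bench import *
def cam(n):
    d=get_image(n); d['f']=240/np.tan(np.radians(d['vfov']/2)); return d
def ray(d,u,v):
    T=np.array(d['world_from_camera']); r=T[:3,:3]@np.array([(u-d['cx'])/d['f'],(v-d['cy'])/d['f'],1]); return T[:3,3],r
def atz(d,u,v,z):
    o,r=ray(d,u,v); return o+r*(z-o[2])/r[2]
def proj(d,p):
    T=np.array(d['world_from_camera']); c=T[:3,:3].T@(np.array(p,float)-T[:3,3]); return c[:2]/c[2]*d['f']+[d['cx'],d['cy']]
E
python3 - <<'E'
from h import *
for n in('top','side'):
    d=cam(n); cv2.imwrite(f'pics/{n}1.png',d['img'][...,::-1]); print(n,d['vfov'],d['cx'],d['cy'],np.round(d['world_from_camera'],3).tolist())
    for q in('rod','rest','gauge','cradle','thimble','cap_grip','cap_mark','jar','cup','collar'):
        print(q,[(round(r['score'],2),r['box']) for r in search_frame(q,n)[:4]])
print(read_state())
E
```

```text
top 42.10890736922008 323.1735216373083 242.98914676899395 [[0.011, -0.995, 0.094, 456.065], [-1.0, -0.012, -0.015, -23.144], [0.016, -0.094, -0.995, 1383.009], [0.0, 0.0, 0.0, 1.0]]
rod [(0.85, [365.9, 324.2, 52.7, 77.9]), (0.82, [408.6, 119.5, 53.4, 69.8]), (0.75, [396.5, 250.0, 87.7, 30.6]), (0.75, [153.7, 309.5, 99.4, 96.4])]
rest [(0.58, [387.0, 232.7, 97.3, 66.3])]
gauge [(0.75, [169.8, 214.4, 132.9, 61.8]), (0.58, [185.9, 225.5, 15.9, 15.8])]
cradle [(0.41, [186.3, 225.7, 13.3, 15.2])]
thimble [(0.83, [185.5, 224.3, 17.2, 18.1]), (0.25, [186.0, 224.6, 13.7, 15.6])]
cap_grip [(0.59, [185.9, 225.4, 12.9, 14.3]), (0.22, [183.3, 227.1, 20.6, 16.9])]
cap_mark [(0.45, [170.4, 215.8, 129.6, 59.9])]
jar [(0.95, [340.4, 134.6, 28.9, 30.2]), (0.18, [396.0, 248.4, 93.1, 33.7])]
cup [(0.9, [235.1, 149.4, 37.9, 32.8])]
collar [(0.81, [291.0, 323.2, 19.8, 17.8])]
side 45.71902137574051 326.9471859135443 246.23838695975132 [[-0.864, -0.304, 0.402, 96.91], [-0.503, 0.551, -0.666, 743.863], [-0.019, -0.778, -0.628, 857.088], [0.0, 0.0, 0.0, 1.0]]
rod [(0.9, [419.5, 276.4, 89.5, 11.1]), (0.74, 
[... 493 characters left out ...]

{'clock': 1.1, 'joints': array([-9.16402163e-01,  3.84699091e-01,  7.88410528e-03,  1.37190472e-05,
       -1.19396336e+00, -2.58589336e-01]), 'joint_vel': array([-0.00194133, -0.00084889, -0.00070308, -0.00303415,  0.00071445,
       -0.00016597]), 'joint_efforts': array([-2.77861536e-04, -3.92102802e+01,  1.88620538e+01,  4.19067889e+00,
       -3.90749974e-04, -1.97199211e-05]), 'position': array([ 240.97812796, -576.65877867,  231.30843001]), 'ee_rot': array([-1.96615596e-01,  9.80480651e-01, -1.08798607e-05, -1.76289620e-06]), 'contact_force': array([-0.17880429, -0.30253733, -0.11882664]), 'wrist_torque': array([0.00861807, 0.0039135 , 0.00233437]), 'gripper_width': 85.95914655260803}
```

View pics/top1.png

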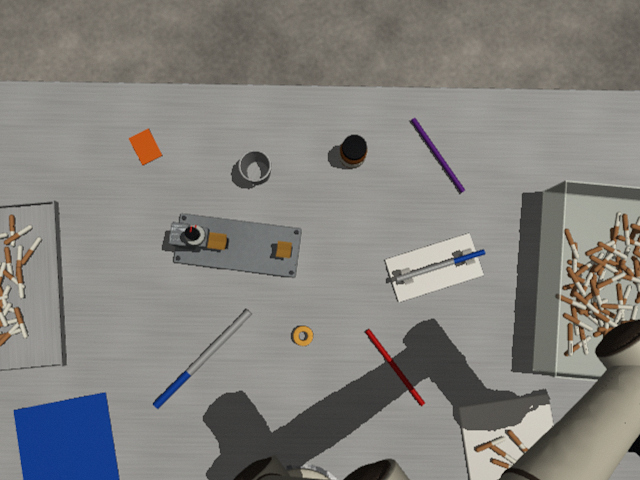

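View pics/side1.png

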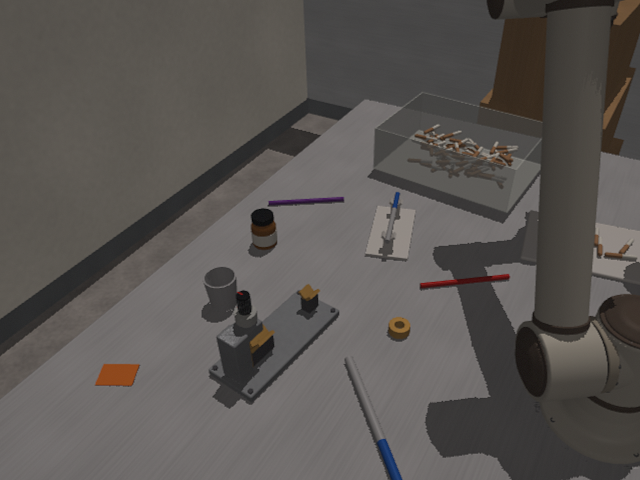

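Candidates for the rod: blue-ended on the white rest (top 435,266), a larger blue-ended one loose on the table (203,358), purple (437,155) and red (395,368). I choose the one in the rest and will check it in a crop with the measurement.

Run:
```python
from h import *
d=cam('top'); s=cam('side')
def crop(d,x,y,w,h,k): return cv2.resize(d['img'][y:y+h,x:x+w],None,fx=k,fy=k,interpolation=cv2.INTER_CUBIC)
a=crop(d,160,205,150,80,5); b=crop(d,375,225,120,80,5); 
c=np.zeros((600,800,3),np.uint8)
c[:300,:560]=crop(d,165,210,140,75,4); c[300:600,:480]=crop(d,378,227,120,75,4); c[300:600,480:800]=crop(s,365,185,80,75,4)
cv2.imwrite('pics/crop.png',c[...,::-1])
# white rest base & grey rect of gauge
for q,z,n in(('rest',8,'top'),('gauge',16,'top'),('rod',46,'top')):
    for r in regions_of(q,n)[:4]:
        m=r['region'].astype(np.uint8); (cx,cy),sz,an=cv2.minAreaRect(cv2.findNonZero(m)); bp=cv2.boxPoints(((cx,cy),sz,an))
        P=np.array([atz(d,u,v,z)[:2] for u,v in bp]); print(q,round(r['score'],2),r['box'],'px',cx,cy,'c',P.mean(0).round(1),'edges',[(np.linalg.norm(P[i+1]-P[i]).round(1),np.degrees(np.arctan2(*(P[i+1]-P[i])[::-1])).round(2)) for i in(0,1)])
for q,z,n in(('rod',46,'side'),):
    for r in regions_of(q,n)[:4]:
        m=r['region'].astype(np.uint8); (cx,cy),sz,an=cv2.minAreaRect(cv2.findNonZero(m)); bp=cv2.boxPoints(((cx,cy),sz,an))
        P=np.array([atz(s,u,v,z)[:2] for u,v in bp]); print(q,r['box'],P.mean(0).round(1),[(np.linalg.norm(P[i+1]-P[i]).round(1),np.degrees(np.arctan2(*(P[i+1]-P[i])[::-1])).round(2)) for i in(0,1)])
for n,D in(('top',d),('side',s)):
  for q,z in(('thimble',140),('cap_grip',170),('jar',0),('cup',0),('collar',10)):
    for r in regions_of(q,n)[:1]:
        v,u=np.nonzero(r['region']); print(n,q,round(r['score'],2),u.mean().round(2),v.mean().round(2),atz(D,u.mean(),v.mean(),z).round(1))
```

```text
rest 0.64 [384.3, 233.9, 99.2, 65.4] px 433.6982727050781 266.5612487792969 c [ 537.2 -288.8] edges [(np.float64(202.5), np.float64(-71.55)), (np.float64(101.1), np.float64(-162.76))]
rest 0.33 [206.5, 234.8, 85.8, 22.0] px 250.06423950195312 243.93771362304688 c [582.3 118.3] edges [(np.float64(37.4), np.float64(-5.57)), (np.float64(186.4), np.float64(-96.56))]
gauge 0.8 [171.7, 214.4, 129.9, 65.4] px 234.20213317871094 244.1014404296875 c [580.9 152.2] edges [(np.float64(113.8), np.float64(-5.3)), (np.float64(289.2), np.float64(-96.62))]
rod 0.91 [410.3, 119.8, 51.6, 73.4] px 437.9818420410156 154.01287841796875 c [ 781.9 -291.9] edges [(np.float64(12.8), np.float64(-53.56)), (np.float64(192.7), np.float64(-145.07))]
rod 0.89 [366.2, 327.5, 55.5, 77.2] px 394.98004150390625 366.6400451660156 c [ 321.9 -197.4] edges [(np.float64(11.9), np.float64(-52.95)), (np.float64(192.9), np.float64(-142.52))]
rod 0.79 [152.3, 308.0, 102.7, 98.2] px 202.25003051757812 358.2500305175781 c [336.  209.1] edges [(np.float64(278.8), np.float64(-44.16)), (np.float64(19.6), np.float64(-133.96))]
rod 0.
[... 470 characters left out ...]
.8), np.float64(-123.64)), (np.float64(250.6), np.float64(135.57))]
rod [382.9, 189.8, 17.5, 51.3] [ 536.8 -292. ] [(np.float64(206.3), np.float64(-71.43)), (np.float64(13.8), np.float64(-172.28))]
top thimble 0.67 194.83 234.09 [588.6 215.4 140. ]
top cap_grip 0.45 191.99 232.64 [588.1 215.2 170. ]
top jar 0.8 353.26 151.09 [ 796.7 -109.3    0. ]
top cup 0.89 255.36 165.99 [759.3 111.1   0. ]
top collar 0.61 302.73 335.01 [384.   -0.9  10. ]
side thimble 0.8 243.76 310.49 [593.3 210.8 140. ]
side cap_grip 0.62 242.81 302.11 [586.1 217.7 170. ]
side jar 0.73 262.76 229.19 [ 819.4 -145.5    0. ]
side cup 0.67 220.37 287.75 [777.8  75.4   0. ]
side collar 0.83 398.48 327.98 [381.8   2.1  10. ]
```

View pics/crop.png

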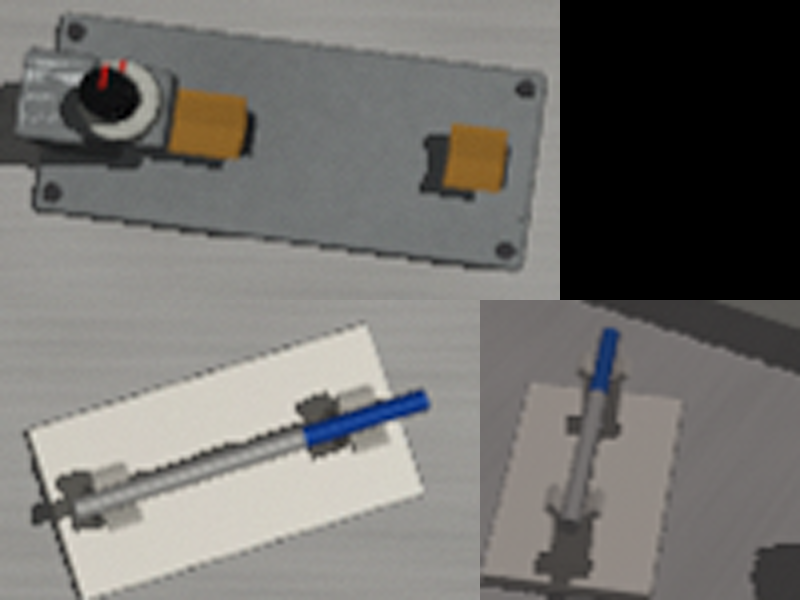

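Run:
```python
from h import *
from scipy.optimize import least_squares
d=cam('top'); s=cam('side'); hsv=cv2.cvtColor(d['img'],cv2.COLOR_RGB2HSV)
H,S,V=[hsv[...,i].astype(int) for i in range(3)]
def deg(v): return np.degrees(np.arctan2(v[1],v[0])).round(2)
# gauge base corners
C=np.array([atz(d,u+.0,v+.0,16)[:2] for u,v in((180.5,213.5),(301.5,228.25),(295.5,277),(174,262))])
print('corners',C.round(1).tolist(),'len',[np.linalg.norm(C[i]-C[(i+1)%4]).round(1) for i in range(4)],'ydir',deg(C[0]-C[1]),deg(C[3]-C[2]),deg(C[0]-C[3])+90)
c=C.mean(0); th=np.arctan2(*((C[0]-C[1])+(C[3]-C[2]))[::-1]); y=np.array([np.cos(th),np.sin(th)]); print('axis origin from base',c+70*y, np.degrees(th))
# brass top
m=((H>8)&(H<24)&(S>130)&(V>100)).astype(np.uint8); m[:, :175]=0; m[:,310:]=0; m[:205]=0; m[285:]=0
n,l,st,ce=cv2.connectedComponentsWithStats(m)
for i in range(1,n):
    if st[i,4]>20: print('brass',st[i],ce[i],atz(d,*ce[i],62).round(1))
for nm,D in(('top',d),('side',s)):
    hs=cv2.cvtColor(D['img'],cv2.COLOR_RGB2HSV).astype(int); x0,y0,x1,y1=(378,227,498,305) if nm=='top' else (365,185,445,262)
    m=((hs[...,0]>105)&(hs[...,0]<130)&(hs[...,1]>120)).astype(np.uint8); M=np.zeros_like(m); M[y0:y1,x0:x1]=m[y0:y1,x0:x1]
    r=cv2.minAreaRect(cv2.findNonZero(M)); bp=cv2.boxPoints(r); P=np.array([atz(D,*p,46)[:2] for p in bp]); 
    e=P[1]-P[0],P[2]-P[1]; print(nm,'blue',r,'c',P.mean(0).round(1),[(np.linalg.norm(k).round(1),deg(k)) for k in e])
T=atz(d,397.5,279,46); B=atz(d,485,252.3,46); print('rod',T,B,(T+B)/2,deg(T-B),np.linalg.norm(T-B))
T=atz(s,365+(572-480)/4,185+(517-300)/4,46);B=atz(s,365+(610-480)/4,185+(330-300)/4,46);print('rod side',T,B,(T+B)/2,deg(T-B),np.linalg.norm(T-B))
# cap black top: circle at z=188
v,u=np.nonzero((V<45)[215:245,180:205]); print('capblack',u.mean()+180,v.mean()+215,atz(d,u.mean()+180,v.mean()+215,188).round(1))
```

```text
corners [[647.0, 272.1], [617.6, 5.0], [510.0, 16.6], [539.8, 282.8]] len [np.float64(268.7), np.float64(108.3), np.float64(267.8), np.float64(107.8)] ydir 83.72 83.62 84.29
axis origin from base [586.33786196 213.66939993] 83.67121036208985
brass [207 233  19  17 263] [216.60076046 240.8365019 ] [583.  183.8  62. ]
brass [276 241  16  17 210] [283.43809524 249.24285714] [566.8  41.7  62. ]
top blue ((469.0275573730469, 256.09173583984375), (5.363828182220459, 31.6082706451416), 73.3007583618164) c [ 558.2 -357.9] [(np.float64(68.9), np.float64(-72.74)), (np.float64(11.5), np.float64(-163.95))]
side blue ((395.941162109375, 199.2646942138672), (3.6878182888031006, 15.076668739318848), 12.528807640075684) c [ 558.4 -362.5] [(np.float64(66.9), np.float64(-72.05)), (np.float64(9.7), np.float64(-173.88))]
rod [ 507.03689452 -203.16432153   46.        ] [ 566.80454699 -392.57147846   46.        ] [ 536.92072076 -297.8679       46.        ] 107.51 198.61330110452482
rod side [ 505.67402101 -205.42218307   46.        ] [ 567.57717622 -391.64815778   46.        ] [ 536.62559862 -298.53517043   46.        ] 108.39 196.24503631952248
capblack 190.68553459119497 234.14465408805032 [583.2 214.1 188. ]
```

In the crops, the rod on the rest is the slim blue-ended one with its steel tip at left (top 397,279), so the choice holds. Rod centre is about (537,-298) at 107.8°. Gauge axis is about (586,214), with its y direction at 83.7°.

servo_tool(turn=[[0,0,0.186],[0,0,0.186],[0,0,0.186],[0,0,0.186],[0,0,0.186]], dp=[[0.037,0.035,0],[0.037,0.035,0],[0.037,0.035,0],[0.037,0.035,0],[0.037,0.035,0]], fingers=[0.085,0.085,0.085,0.085,0.085])

```text
clock: 2.62
position: [428.2, -399.0, 231.2]
ee_rot: [-0.62, 0.785, -0.001, -0.0]
contact_force: [-0.6, -0.8, -0.3]
gripper_width: 84.8
```

servo_tool(turn=[[0,0,0.186],[0,0,0.186],[0,0,0.186],[0,0,0],[0,0,0]], dp=[[0.037,0.035,0],[0.037,0.035,0],[0.037,0.035,0],[0,0,0],[0,0,0]], fingers=[0.085,0.085,0.085,0.085,0.085])

```text
clock: 3.25
position: [544.7, -287.6, 231.5]
ee_rot: [0.815, -0.58, 0.001, -0.0]
contact_force: [-0.0, -0.1, 0.3]
gripper_width: 85.0
```

```bash
cat >> h.py <<'E'
from scipy.spatial.transform import Rotation as R
G=np.array([586.3,213.7]); GY=np.radians(83.67)
def st():
    s=read_state(); m=R.from_quat(s['ee_rot']).as_matrix(); p=s['position']
    g=np.array([np.cos(GY),np.sin(GY)]); q=p[:2]-G
    print('t',round(s['clock'],2),'p',p.round(1),'yawY',np.degrees(np.arctan2(m[1,1],m[0,1])).round(2),'z',m[:,2].round(3),'gauge xy',round(q@[g[1],-g[0]],1),round(q@g,1),'F',s['contact_force'].round(2),'M',s['wrist_torque'].round(3),'w',round(s['gripper_width'],1),'j',s['joints'].round(2))
E
python3 -c "from h import *;st()"
```

```text
t 3.25 p [ 544.7 -287.6  231.5] yawY -160.91 z [ 0.002 -0.001 -1.   ] gauge xy 14.0 -502.8 F [-0.02 -0.05  0.29] M [-0.004  0.075 -0.024] w 85.0 j [-0.22  0.37 -0.02  0.   -1.18  0.56]
```

servo_tool(turn=[[0,0,-0.023],[0,0,0],[0,0,0],[0,0,0],[0,0,0]], dp=[[-0.008,-0.01,-0.04],[0,0,-0.05],[0,0,-0.05],[0,0,-0.03],[0,0,0]], fingers=[0.06,0.06,0.06,0.06,0.06])

```text
clock: 3.88
position: [532.3, -303.4, 59.9]
ee_rot: [0.804, -0.595, 0.004, -0.001]
contact_force: [-0.3, -0.4, 0.9]
gripper_width: 60.1
```

Run:
```python
from h import *
st(); a=[]
for n,(x,y,w,h) in(('top',(380,215,130,100)),('side',(345,160,100,100))):
    d=cam(n); k=400//w if n=='top' else 4; a.append(cv2.resize(d['img'][y:y+h,x:x+w],(400,400 if n=='side' else 308)))
c=np.zeros((400,800,3),np.uint8); c[:308,:400]=a[0]; c[:,400:]=a[1]; cv2.imwrite('pics/g.png',c[...,::-1])
```

```text
t 3.88 p [ 532.3 -303.4   59.9] yawY -162.96 z [ 0.007 -0.003 -1.   ] gauge xy 3.3 -519.9 F [-0.25 -0.37  0.9 ] M [0.014 0.065 0.001] w 60.1 j [-0.25  0.53 -0.24  0.   -0.8   0.55]
```

View pics/g.png

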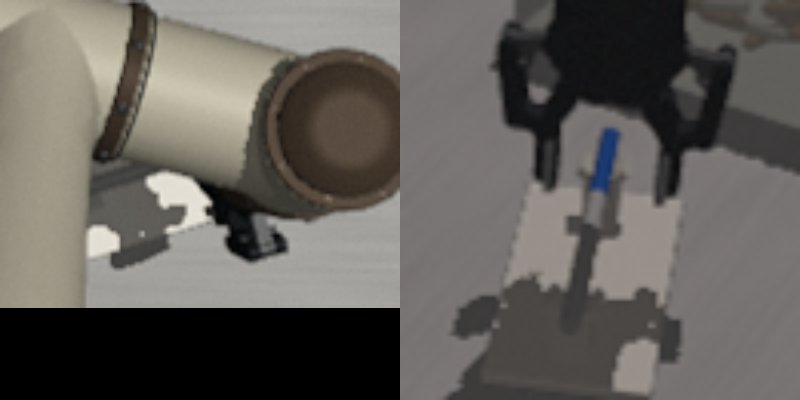

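The side view shows the open fingers straddling the rod, which lies between them at about (600,190) in the crop.

servo_tool(turn=[[0.003,0.007,0.013],[0,0,0],[0,0,0],[0,0,0],[0,0,0]], dp=[[0.005,0.005,-0.015],[0,0,-0.015],[0,0,0],[0,0,0],[0,0,0]], fingers=[0.06,0.06,0.06,0.06,0.06])

```text
clock: 4.6
position: [542.7, -299.5, 35.3]
ee_rot: [0.809, -0.588, 0.007, -0.002]
contact_force: [0.3, 0.1, 0.1]
gripper_width: 60.1
```

```bash
python3 -c "from h import *;st()"
```

```text
t 4.6 p [ 542.7 -299.5   35.3] yawY -162.08 z [ 0.014 -0.005 -1.   ] gauge xy 13.2 -514.9 F [0.31 0.11 0.11] M [ 0.002 -0.037  0.025] w 60.1 j [-0.24  0.57 -0.24  0.   -0.75  0.55]
```

servo_tool(turn=[[0.005,0.014,0],[0,0,0],[0,0,0],[0,0,0],[0,0,0]], dp=[[-0.005,0.001,-0.008],[0,0,0],[0,0,0],[0,0,0],[0,0,0]], fingers=[0.05,0.03,0.0,0.0,0.0])

```text
clock: 5.22
position: [538.8, -298.5, 27.5]
ee_rot: [0.809, -0.588, 0.001, -0.0]
contact_force: [-0.1, 0.2, -1.1]
gripper_width: 10.1
```

```bash
python3 -c "from h import *;st()"
```

```text
t 5.22 p [ 538.8 -298.5   27.5] yawY -162.06 z [ 0.002 -0.    -1.   ] gauge xy 9.2 -514.3 F [-0.1   0.24 -1.15] M [-0.032 -0.062 -0.002] w 10.1 j [-0.24  0.58 -0.25 -0.   -0.75  0.56]
```

servo_tool(turn=[[0,0,0],[0,0,0],[0,0,0],[0,0,0],[0,0,0]], dp=[[0,0,0],[0,0,0],[0,0,0],[0,0,0],[0,0,0]], fingers=[0,0,0,0,0])

```text
clock: 5.85
position: [538.8, -298.5, 27.5]
ee_rot: [0.809, -0.588, 0.001, -0.0]
contact_force: [0.9, 1.6, -0.2]
gripper_width: 10.1
```

```bash
python3 -c "from h import *;st()"
```

```text
t 5.85 p [ 538.8 -298.5   27.5] yawY -162.06 z [ 0.002 -0.    -1.   ] gauge xy 9.2 -514.3 F [ 0.89  1.64 -0.25] M [ 0.169 -0.371  0.039] w 10.1 j [-0.24  0.58 -0.25 -0.   -0.75  0.56]
```

servo_tool(turn=[[0,0,0],[0,0,0],[0,0,0],[0,0,0],[0,0,0]], dp=[[0,0,0.015],[0,0,0.025],[0,0,0.025],[0,0,0.02],[0,0,0]], fingers=[0,0,0,0,0])

```text
clock: 6.48
position: [534.4, -298.1, 116.1]
ee_rot: [0.808, -0.589, -0.003, 0.001]
contact_force: [-0.2, 0.7, -2.5]
gripper_width: 9.9
```

```bash
python3 -c "from h import *;st()"
```

```text
t 6.47 p [ 534.4 -298.1  116.1] yawY -162.16 z [-0.006  0.002 -1.   ] gauge xy 4.9 -514.4 F [-0.16  0.69 -2.46] M [-0.008  0.024 -0.01 ] w 9.9 j [-0.24  0.47 -0.17 -0.   -0.94  0.56]
```

servo_tool(turn=[[0,0,-0.08],[0,0,-0.08],[0,0,-0.08],[0,0,-0.08],[0,0,-0.08]], dp=[[0.005,0.05,0],[0.005,0.05,0],[0.005,0.05,0],[0.005,0.05,0],[0.005,0.05,0]], fingers=[0,0,0,0,0])

```text
clock: 7.1
position: [554.3, -44.8, 112.0]
ee_rot: [-0.667, 0.745, 0.007, -0.003]
contact_force: [1.4, 0.7, -2.1]
gripper_width: 9.8
```

servo_tool(turn=[[0,0,0],[0,0,0],[0,0,0],[0,0,0],[0,0,0]], dp=[[0.005,0.05,0],[0.003,0.04,0],[0,0,0],[0,0,0],[0,0,0]], fingers=[0,0,0,0,0])

```text
clock: 7.72
position: [558.2, 49.1, 108.3]
ee_rot: [-0.667, 0.745, 0.009, -0.007]
contact_force: [-0.5, 0.3, -2.5]
gripper_width: 9.7
```

Run:
```python
from h import *
st()
for n,(x,y,w,h) in(('side',(230,190,170,170)),):
    d=cam(n); cv2.imwrite('pics/c.png',cv2.resize(d['img'][y:y+h,x:x+w],(560,560),interpolation=2)[...,::-1])
```

```text
t 7.72 p [558.2  49.1 108.3] yawY 173.73 z [-0.024  0.004 -1.   ] gauge xy -9.7 -166.7 F [-0.53  0.31 -2.5 ] M [-0.037 -0.069 -0.026] w 9.7 j [ 0.37  0.41 -0.29 -0.02 -0.89 -0.47]
```

View pics/c.png

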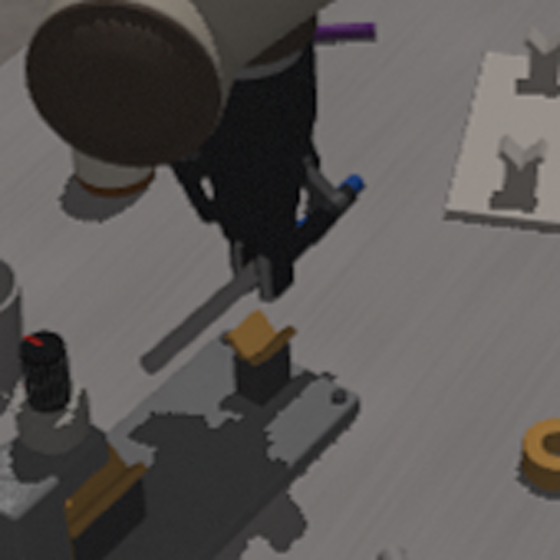

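The rod is held clean, tip at about (150,365) in the crop, with the grooves ahead of it. Squaring up and moving over the grooves.

servo_tool(turn=[[-0.004,-0.024,0],[0,0,0],[0,0,0],[0,0,0],[0,0,0]], dp=[[0.007,0.019,0],[0.007,0.018,0],[0,0,0],[0,0,0],[0,0,0]], fingers=[0,0,0,0,0])

```text
clock: 8.4
position: [572.4, 83.5, 108.0]
ee_rot: [-0.665, 0.747, 0.0, -0.001]
contact_force: [-0.8, -0.4, -1.9]
gripper_width: 10.2
```

Run:
```python
from h import *
st()
p=read_state()['position']; m=R.from_quat(read_state()['ee_rot']).as_matrix()
d=cam('side'); gp=p-19*m[:,2]; ax=m[:,0]*np.sign(m[1,0])
for k in(-100,-30,100): print(k,proj(d,gp+k*ax).round(1),(gp+k*ax).round(1))
o=proj(d,gp); x,y=250,240
im=cv2.resize(d['img'][y:y+110,x:x+110],(770,770),interpolation=2)
t=(int(np.clip(proj(d,gp+100*ax)[0]-40,0,560)),int(proj(d,gp+100*ax)[1]-40)); e=(int(proj(d,gp-100*ax)[0]-40),int(proj(d,gp-100*ax)[1]-40)); print(t,e)
c=np.hstack([cv2.resize(d['img'][b:b+80,a:a+80],(400,400),interpolation=2) for a,b in(t,e)])
cv2.imwrite('pics/d.png',c[...,::-1])
```

```text
t 8.4 p [572.4  83.5 108. ] yawY 173.39 z [-0.002 -0.001 -1.   ] gauge xy 0.5 -130.9 F [-0.77 -0.45 -1.94] M [ 0.011 -0.033 -0.033] w 10.2 j [ 0.42  0.42 -0.27  0.   -0.88 -0.54]
-100 [324.7 250.5] [560.9 -15.8 127. ]
-30 [303.  269.1] [568.9  53.7 127. ]
100 [258.  307.7] [583.9 182.9 126.9]
(218, 267) (284, 210)
```

View pics/d.png

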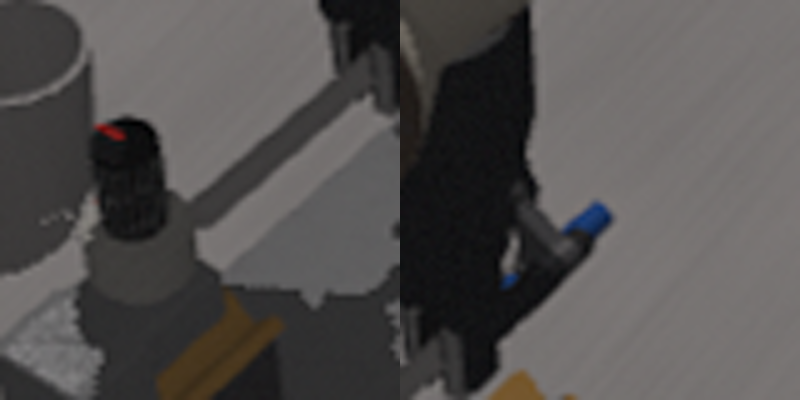

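servo_tool(turn=[[0,0,0.005],[0,0,0],[0,0,0],[0,0,0],[0,0,0]], dp=[[0,0,-0.02],[0,0,-0.02],[0,0,-0.01],[0,0,0],[0,0,0]], fingers=[0,0,0,0,0])

```text
clock: 9.07
position: [573.2, 82.6, 58.3]
ee_rot: [-0.667, 0.745, -0.0, 0.0]
contact_force: [-0.3, 0.2, -2.4]
gripper_width: 10.0
```

Run:
```python
from h import *
st()
```

```text
t 9.07 p [573.2  82.6  58.3] yawY 173.62 z [ 0.001 -0.    -1.   ] gauge xy 1.5 -131.8 F [-0.28  0.16 -2.36] M [-0.004 -0.056  0.018] w 10.0 j [ 0.42  0.49 -0.32  0.   -0.76 -0.53]
```

servo_tool(turn=[[0,0,0],[0,0,0],[0,0,0],[0,0,0],[0,0,0]], dp=[[-0.0015,0,-0.005],[0,0,-0.003],[0,0,0],[0,0,-0.001],[0,0,0]], fingers=[0,0,0,0,0])

```text
clock: 9.7
position: [572.5, 83.0, 50.3]
ee_rot: [-0.667, 0.745, -0.001, 0.002]
contact_force: [0.8, -0.1, -2.8]
gripper_width: 10.1
```

```bash
python3 -c "from h import *;st()"
```

```text
t 9.7 p [572.5  83.   50.3] yawY 173.64 z [ 0.004  0.001 -1.   ] gauge xy 0.7 -131.5 F [ 0.78 -0.05 -2.78] M [0.01  0.023 0.029] w 10.1 j [ 0.42  0.5  -0.33  0.   -0.74 -0.54]
```

servo_tool(turn=[[0,0,0],[0,0,0],[0,0,0],[0,0,0],[0,0,0]], dp=[[0,0,-0.001],[0,0,0],[0,0,-0.001],[0,0,0],[0,0,0]], fingers=[0,0,0,0,0])

```text
clock: 10.32
position: [572.6, 83.0, 48.2]
ee_rot: [-0.667, 0.745, -0.001, 0.002]
contact_force: [0.6, 0.3, -2.0]
gripper_width: 10.1
```

```bash
python3 -c "from h import *;st()"
```

```text
t 10.32 p [572.6  83.   48.2] yawY 173.64 z [ 0.004  0.001 -1.   ] gauge xy 0.8 -131.4 F [ 0.62  0.28 -2.04] M [-0.035  0.006 -0.063] w 10.1 j [ 0.42  0.5  -0.33  0.   -0.74 -0.54]
```

servo_tool(turn=[[0,0,0],[0,0,0],[0,0,0],[0,0,0],[0,0,0]], dp=[[-0.0005,0,-0.001],[0,0,0],[0,0,-0.001],[0,0,0],[0,0,0]], fingers=[0,0,0,0,0])

```text
clock: 10.95
position: [572.1, 83.0, 46.1]
ee_rot: [-0.667, 0.745, -0.001, 0.002]
contact_force: [-0.5, 0.6, -2.0]
gripper_width: 9.9
```

```bash
python3 -c "from h import *;st()"
```

```text
t 10.95 p [572.1  83.   46.1] yawY 173.64 z [ 0.004  0.001 -1.   ] gauge xy 0.3 -131.5 F [-0.55  0.59 -1.99] M [ 0.027 -0.031 -0.008] w 9.9 j [ 0.42  0.5  -0.33  0.   -0.73 -0.54]
```

servo_tool(turn=[[0,0,0],[0,0,0],[0,0,0],[0,0,0],[0,0,0]], dp=[[0,0,-0.001],[0,0,0],[0,0,0],[0,0,0],[0,0,0]], fingers=[0,0,0,0,0])

```text
clock: 11.58
position: [572.1, 83.0, 45.0]
ee_rot: [-0.667, 0.745, -0.001, 0.002]
contact_force: [0.3, 0.6, -3.1]
gripper_width: 9.8
```

```bash
python3 -c "from h import *;st()"
```

```text
t 11.57 p [572.1  83.   45. ] yawY 173.64 z [ 0.004  0.001 -1.   ] gauge xy 0.3 -131.5 F [ 0.29  0.6  -3.15] M [-0.024  0.062 -0.033] w 9.8 j [ 0.42  0.5  -0.34  0.   -0.73 -0.54]
```

servo_tool(turn=[[0,0,0],[0,0,0],[0,0,0],[0,0,0],[0,0,0]], dp=[[0,0,-0.001],[0,0,0],[0,0,0],[0,0,0],[0,0,0]], fingers=[0,0,0,0,0])

```text
clock: 12.2
position: [572.1, 83.0, 44.0]
ee_rot: [-0.667, 0.745, -0.001, 0.002]
contact_force: [-0.6, 0.3, -1.4]
gripper_width: 10.0
```

```bash
python3 -c "from h import *;st()"
```

```text
t 12.2 p [572.1  83.   44. ] yawY 173.64 z [ 0.004  0.001 -1.   ] gauge xy 0.3 -131.5 F [-0.59  0.27 -1.41] M [ 0.003 -0.018 -0.008] w 10.0 j [ 0.42  0.5  -0.34  0.   -0.73 -0.54]
```

servo_tool(turn=[[0,0,0],[0,0,0],[0,0,0],[0,0,0],[0,0,0]], dp=[[0,0,-0.0005],[0,0,0],[0,0,0],[0,0,0],[0,0,0]], fingers=[0,0,0,0,0])

```text
clock: 12.82
position: [572.1, 83.0, 43.4]
ee_rot: [-0.667, 0.745, -0.001, 0.002]
contact_force: [-0.3, -0.1, -2.0]
gripper_width: 10.2
```

```bash
python3 -c "from h import *;st()"
```

```text
t 12.82 p [572.1  83.   43.4] yawY 173.65 z [ 0.004  0.001 -1.   ] gauge xy 0.3 -131.4 F [-0.27 -0.12 -2.  ] M [-0.019 -0.002 -0.042] w 10.2 j [ 0.42  0.5  -0.34  0.   -0.73 -0.54]
```

servo_tool(turn=[[0,0,0],[0,0,0],[0,0,0],[0,0,0],[0,0,0]], dp=[[0,0,-0.0006],[0,0,0],[0,0,0],[0,0,0],[0,0,0]], fingers=[0,0,0,0,0])

```text
clock: 13.45
position: [572.2, 83.0, 42.8]
ee_rot: [-0.667, 0.745, -0.001, 0.002]
contact_force: [-0.1, -0.6, -2.1]
gripper_width: 10.1
```

```bash
python3 -c "from h import *;st()"
```

```text
t 13.45 p [572.2  83.   42.8] yawY 173.64 z [ 0.004  0.001 -1.   ] gauge xy 0.3 -131.4 F [-0.05 -0.58 -2.06] M [-0.001  0.011 -0.015] w 10.1 j [ 0.42  0.5  -0.34  0.   -0.72 -0.54]
```

servo_tool(turn=[[0,0,0],[0,0,0],[0,0,0],[0,0,0],[0,0,0]], dp=[[0,0,-0.0005],[0,0,0],[0,0,0],[0,0,0],[0,0,0]], fingers=[0,0,0,0,0])

```text
clock: 14.08
position: [572.2, 83.0, 42.6]
ee_rot: [-0.667, 0.745, -0.001, 0.002]
contact_force: [-0.1, -0.5, -2.0]
gripper_width: 9.9
```

```bash
python3 -c "from h import *;st()"
```

```text
t 14.07 p [572.2  83.   42.6] yawY 173.65 z [ 0.004  0.001 -1.   ] gauge xy 0.4 -131.4 F [-0.1  -0.52 -2.  ] M [ 0.008  0.089 -0.047] w 9.9 j [ 0.42  0.51 -0.34  0.   -0.72 -0.54]
```

servo_tool(turn=[[0,0,0],[0,0,0],[0,0,0],[0,0,0],[0,0,0]], dp=[[0,0,-0.0006],[0,0,0],[0,0,0],[0,0,0],[0,0,0]], fingers=[0,0,0,0,0])

```text
clock: 14.7
position: [572.2, 83.0, 42.5]
ee_rot: [-0.667, 0.745, -0.001, 0.002]
contact_force: [-0.7, 0.0, 0.0]
gripper_width: 10.2
```

```bash
python3 -c "from h import *;st()"
```

```text
t 14.7 p [572.2  83.   42.5] yawY 173.66 z [ 0.005  0.001 -1.   ] gauge xy 0.4 -131.4 F [-0.69  0.02  0.04] M [-0.015  0.309 -0.033] w 10.2 j [ 0.42  0.51 -0.34  0.   -0.72 -0.54]
```

servo_tool(turn=[[0,0,0],[0,0,0],[0,0,0],[0,0,0],[0,0,0]], dp=[[0,0,-0.0006],[0,0,0],[0,0,0],[0,0,0],[0,0,0]], fingers=[0,0,0,0,0])

```text
clock: 15.32
position: [572.2, 83.0, 42.5]
ee_rot: [-0.667, 0.745, -0.001, 0.002]
contact_force: [-1.9, -0.6, 0.8]
gripper_width: 10.3
```

```bash
python3 -c "from h import *;st()"
```

```text
t 15.32 p [572.2  83.   42.5] yawY 173.67 z [ 0.005  0.001 -1.   ] gauge xy 0.4 -131.4 F [-1.93 -0.59  0.77] M [-0.006  0.456 -0.046] w 10.3 j [ 0.42  0.51 -0.34  0.   -0.72 -0.54]
```

servo_tool(turn=[[0,0,0],[0,0,0],[0,0,0],[0,0,0],[0,0,0]], dp=[[-0.0006,0,0],[0,0,0],[0,0,0],[0,0,0],[0,0,0]], fingers=[0,0,0,0,0])

```text
clock: 15.95
position: [572.0, 83.1, 42.3]
ee_rot: [-0.667, 0.745, -0.001, 0.003]
contact_force: [-0.2, -0.2, 0.3]
gripper_width: 9.7
```

```bash
python3 -c "from h import *;st()"
```

```text
t 15.95 p [572.   83.1  42.3] yawY 173.64 z [ 0.006  0.001 -1.   ] gauge xy 0.2 -131.4 F [-0.17 -0.16  0.33] M [-0.058  0.275 -0.059] w 9.7 j [ 0.43  0.5  -0.34  0.   -0.72 -0.54]
```

servo_tool(turn=[[0,0,0],[0,0,0],[0,0,0],[0,0,0],[0,0,0]], dp=[[-0.0004,0,-0.0006],[0,0,0],[0,0,0],[0,0,0],[0,0,0]], fingers=[0,0,0,0,0])

```text
clock: 16.58
position: [572.0, 83.1, 42.3]
ee_rot: [-0.667, 0.745, -0.002, 0.003]
contact_force: [-0.2, -0.9, 1.8]
gripper_width: 9.8
```

```bash
python3 -c "from h import *;st()"
```

```text
t 16.57 p [572.   83.1  42.3] yawY 173.66 z [ 0.007  0.001 -1.   ] gauge xy 0.2 -131.4 F [-0.2  -0.89  1.81] M [-0.034  0.254 -0.07 ] w 9.8 j [ 0.43  0.5  -0.34  0.   -0.72 -0.54]
```

Seated: pushing down no longer lowers the rod and the sideways force is near zero. Slide along +y.

servo_tool(turn=[[0,0,0],[0,0,0],[0,0,0],[0,0,0],[0,0,0]], dp=[[0.0004,0.004,0],[0.0004,0.004,0],[0.0004,0.004,0],[0.0004,0.004,0],[0,0,0]], fingers=[0,0,0,0,0])

```text
clock: 17.2
position: [573.7, 98.7, 42.3]
ee_rot: [-0.667, 0.745, -0.002, 0.002]
contact_force: [-0.2, -2.9, 1.4]
gripper_width: 9.8
```

```bash
python3 -c "from h import *;st()"
```

```text
t 17.2 p [573.7  98.7  42.3] yawY 173.65 z [ 0.006 -0.001 -1.   ] gauge xy 0.2 -115.7 F [-0.22 -2.9   1.38] M [-0.656  0.08  -0.072] w 9.8 j [ 0.45  0.51 -0.33  0.   -0.73 -0.56]
```

servo_tool(turn=[[0,0,0],[0,0,0],[0,0,0],[0,0,0],[0,0,0]], dp=[[0.0004,0.004,0],[0.0004,0.004,0],[0.0004,0.004,0],[0.0004,0.004,0],[0.0004,0.003,0]], fingers=[0,0,0,0,0])

```text
clock: 17.82
position: [576.0, 118.8, 42.2]
ee_rot: [-0.667, 0.745, -0.002, 0.002]
contact_force: [0.2, -4.2, 2.0]
gripper_width: 10.1
```

```bash
python3 -c "from h import *;st()"
```

```text
t 17.82 p [576.  118.8  42.2] yawY 173.65 z [ 0.006 -0.001 -1.   ] gauge xy 0.2 -95.4 F [ 0.22 -4.22  2.03] M [-1.086 -0.095 -0.061] w 10.1 j [ 0.48  0.52 -0.31  0.01 -0.73 -0.6 ]
```

servo_tool(turn=[[0,0,0],[0,0,0],[0,0,0],[0,0,0],[0,0,0]], dp=[[0.0001,0.001,0],[0.0001,0.001,0],[0,0,0],[0,0,0],[0,0,0]], fingers=[0,0,0,0,0])

```text
clock: 18.45
position: [576.3, 121.3, 42.3]
ee_rot: [-0.667, 0.745, -0.002, 0.002]
contact_force: [0.8, -3.4, 1.7]
gripper_width: 10.4
```

```bash
python3 -c "from h import *;st()"
```

```text
t 18.45 p [576.3 121.3  42.3] yawY 173.65 z [ 0.006 -0.    -1.   ] gauge xy 0.3 -93.0 F [ 0.79 -3.44  1.68] M [-0.837 -0.065 -0.057] w 10.4 j [ 0.48  0.52 -0.31  0.01 -0.73 -0.6 ]
```

servo_tool(turn=[[0,0,0],[0,0,0],[0,0,0],[0,0,0],[0,0,0]], dp=[[0.0001,0.001,0],[0.0001,0.001,0],[0,0,0],[0,0,0],[0,0,0]], fingers=[0,0,0,0,0])

```text
clock: 19.08
position: [576.5, 123.2, 42.3]
ee_rot: [-0.667, 0.745, -0.002, 0.002]
contact_force: [-0.1, -4.0, 1.1]
gripper_width: 10.1
```

```bash
python3 -c "from h import *;st()"
```

```text
t 19.07 p [576.5 123.2  42.3] yawY 173.65 z [ 0.006 -0.001 -1.   ] gauge xy 0.3 -91.0 F [-0.11 -3.97  1.06] M [-0.86  -0.181 -0.052] w 10.1 j [ 0.49  0.52 -0.31  0.01 -0.73 -0.6 ]
```

servo_tool(turn=[[0,0,0],[0,0,0],[0,0,0],[0,0,0],[0,0,0]], dp=[[0.0001,0.001,0],[0.0001,0.001,0],[0,0,0],[0,0,0],[0,0,0]], fingers=[0,0,0,0,0])

```text
clock: 19.7
position: [576.7, 124.6, 42.3]
ee_rot: [-0.667, 0.745, -0.003, 0.002]
contact_force: [0.0, -4.4, 1.3]
gripper_width: 9.9
```

```bash
python3 -c "from h import *;st()"
```

```text
t 19.7 p [576.7 124.6  42.3] yawY 173.65 z [ 0.006 -0.002 -1.   ] gauge xy 0.3 -89.6 F [ 0.03 -4.43  1.27] M [-1.071 -0.169 -0.171] w 9.9 j [ 0.49  0.52 -0.31  0.01 -0.74 -0.6 ]
```

servo_tool(turn=[[0,0,0],[0,0,0],[0,0,0],[0,0,0],[0,0,0]], dp=[[0.0001,0.001,0],[0,0,0],[0,0,0],[0,0,0],[0,0,0]], fingers=[0,0,0,0,0])

```text
clock: 20.32
position: [576.7, 124.6, 42.3]
ee_rot: [-0.667, 0.745, -0.003, 0.001]
contact_force: [1.5, -3.6, 1.5]
gripper_width: 10.1
```

```bash
python3 -c "from h import *;st()"
```

```text
t 20.32 p [576.7 124.6  42.3] yawY 173.65 z [ 0.005 -0.003 -1.   ] gauge xy 0.3 -89.6 F [ 1.48 -3.63  1.47] M [-1.127 -0.229 -0.039] w 10.1 j [ 0.49  0.52 -0.31  0.01 -0.74 -0.61]
```

servo_tool(turn=[[0,0,0],[0,0,0],[0,0,0],[0,0,0],[0,0,0]], dp=[[0.0001,0.001,0],[0,0,0],[0,0,0],[0,0,0],[0,0,0]], fingers=[0,0,0,0,0])

```text
clock: 20.95
position: [576.6, 124.6, 42.2]
ee_rot: [-0.667, 0.745, -0.003, -0.0]
contact_force: [1.1, -4.6, 2.0]
gripper_width: 10.1
```

```bash
python3 -c "from h import *;st()"
```

```text
t 20.95 p [576.6 124.6  42.2] yawY 173.65 z [ 0.004 -0.005 -1.   ] gauge xy 0.2 -89.6 F [ 1.1  -4.63  2.05] M [-1.194 -0.241  0.   ] w 10.1 j [ 0.49  0.52 -0.31  0.01 -0.74 -0.61]
```

servo_tool(turn=[[0,0,0],[0,0,0],[0,0,0],[0,0,0],[0,0,0]], dp=[[0.0002,0.002,0],[0.0002,0.002,0],[0.0002,0.002,0],[0,0,0],[0,0,0]], fingers=[0,0,0,0,0])

```text
clock: 21.58
position: [576.6, 124.4, 42.3]
ee_rot: [-0.667, 0.745, -0.005, -0.005]
contact_force: [0.7, -3.7, 0.6]
gripper_width: 10.1
```

```bash
python3 -c "from h import *;st()"
```

```text
t 21.57 p [576.6 124.4  42.3] yawY 173.62 z [-0.    -0.013 -1.   ] gauge xy 0.2 -89.8 F [ 0.66 -3.69  0.57] M [-0.988 -0.104  0.025] w 10.1 j [ 0.49  0.52 -0.31  0.02 -0.75 -0.62]
```

Blocked at gauge y −89.6 despite 6 mm of commanded push and only about 4 N, so the tip is at the stop. Release and rise.

servo_tool(turn=[[0,0,0],[0,0,0],[0,0,0],[0,0,0],[0,0,0]], dp=[[0,0,0],[0,0,0],[0,0,0],[0,0,0],[0,0,0]], fingers=[0.03,0.05,0.06,0.06,0.06])

```text
clock: 22.2
position: [576.6, 127.4, 41.7]
ee_rot: [-0.667, 0.745, -0.004, -0.003]
contact_force: [0.1, 0.6, 0.2]
gripper_width: 60.0
```

servo_tool(turn=[[-0.01,0,0],[0,0,0],[0,0,0],[0,0,0],[0,0,0]], dp=[[0,0,0.03],[0,0,0.05],[0,0,0.05],[0,0,0.04],[0,0,0]], fingers=[0.06,0.06,0.06,0.06,0.06])

```text
clock: 22.82
position: [575.2, 126.7, 216.3]
ee_rot: [-0.667, 0.745, -0.008, -0.008]
contact_force: [-0.7, 0.4, -0.2]
gripper_width: 59.7
```

Run:
```python
from h import *
st()
d=cam('side'); x,y=205,240
cv2.imwrite('pics/e.png',cv2.resize(d['img'][y:y+160,x:x+160],(640,640),interpolation=2)[:600,:,::-1])
z=61; g=np.array([np.cos(GY),np.sin(GY)])
for k in(-188,-118,-50,12): print(k,proj(d,[*(G+k*g),z]).round(1),((proj(d,[*(G+k*g),z])-[x,y])*4).round())
```

```text
t 22.82 p [575.2 126.7 216.3] yawY 173.7 z [-0.001 -0.022 -1.   ] gauge xy -1.5 -87.7 F [-0.73  0.37 -0.16] M [ 0.038 -0.022 -0.069] w 59.7 j [ 0.5   0.34 -0.11  0.02 -1.13 -0.62]
-188 [312.9 286.3] [431. 185.]
-118 [291.2 306. ] [345. 264.]
-50 [268.5 326.8] [254. 347.]
12 [246.2 347.1] [165. 428.]
```

View pics/e.png

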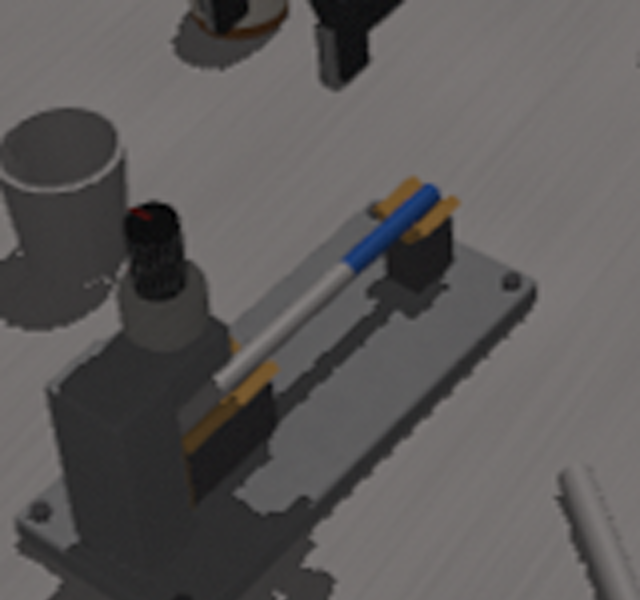

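Rod lies in both grooves, blue end at crop (432,190) and blue/steel boundary at (347,266). Predicted for home were (431,185) and (345,264), so it agrees to about 1 mm. Now locating the cap axis precisely.

Run:
```python
from h import *
from scipy.optimize import minimize
s=cam('side'); t=cam('top'); t['img']=cv2.imread('pics/top1.png')[...,::-1]
a=np.linspace(0,2*np.pi,40)
def sil(d,x,y,z0,z1,r,k=8):
    P=np.array([proj(d,[x+r*np.cos(q),y+r*np.sin(q),z]) for z in(z0,z1) for q in a])
    return P
def mask(d,P,box,k=6):
    x,y,w,h=box; m=np.zeros((h*k,w*k),np.uint8); cv2.fillConvexPoly(m,cv2.convexHull(np.round((P-[x,y]+.5)*k).astype(np.int32)),1); return cv2.resize(m.astype(np.float32),(w,h),interpolation=cv2.INTER_AREA)
boxes={'s':(228,285,35,35),'t':(176,220,32,28)}
def dark(d,b,th): x,y,w,h=b; return (d['img'][y:y+h,x:x+w].max(2)<th)
# side: red mark counts as cap
for nm,d,th in(('s',s,45),('t',t,45)):
    b=boxes[nm]; x,y,w,h=b; I=d['img'][y:y+h,x:x+w].astype(int); D=((I.max(2)<th)|((I[...,0]>1.6*I[...,1])&(I[...,0]>80))).astype(float)
    best=sorted((np.abs(mask(d,sil(d,X,Y,150,188,12),b)-D).sum(),X,Y) for X in np.arange(576,598,1.) for Y in np.arange(205,226,1.))[:6]
    print(nm,D.sum(),[(round(e,1),X,Y) for e,X,Y in best])
print([proj(s,[*G,z]).round(1) for z in(188,150)],[proj(t,[*G,z]).round(1) for z in(188,150)])
```

```text
s 309.0 [(np.float64(40.8), np.float64(585.0), np.float64(218.0)), (np.float64(42.6), np.float64(586.0), np.float64(217.0)), (np.float64(44.0), np.float64(585.0), np.float64(217.0)), (np.float64(46.3), np.float64(584.0), np.float64(219.0)), (np.float64(46.5), np.float64(586.0), np.float64(216.0)), (np.float64(46.9), np.float64(584.0), np.float64(218.0))]
t 239.0 [(np.float64(113.0), np.float64(587.0), np.float64(217.0)), (np.float64(113.3), np.float64(587.0), np.float64(216.0)), (np.float64(114.9), np.float64(588.0), np.float64(217.0)), (np.float64(116.1), np.float64(586.0), np.float64(216.0)), (np.float64(117.3), np.float64(588.0), np.float64(216.0)), (np.float64(117.9), np.float64(586.0), np.float64(215.0))]
[array([242.9, 293.1]), array([245.3, 308.9])] [array([191. , 232.6]), array([194.7, 234.7])]
```

servo_tool(turn=[[0.022,0,0],[0,0,0.185],[0,0,0.185],[0,0,0.185],[0,0,0.185]], dp=[[0,0,0.01],[0,0.01,0],[0.001,0.01,0],[0.001,0.01,0],[0.001,0.01,0]], fingers=[0.06,0.06,0.06,0.06,0.06])

```text
clock: 23.6
position: [574.1, 164.9, 217.3]
ee_rot: [0.894, -0.447, -0.003, 0.009]
contact_force: [0.6, -1.5, -0.7]
gripper_width: 60.2
```

servo_tool(turn=[[0,0,0.185],[0,0,0.185],[0,0,0.185],[0,0,0.185],[0,0,0.185]], dp=[[0.002,0.01,0],[0.002,0.01,0],[0.002,0.01,0],[0.002,0.01,0],[0,0,0]], fingers=[0.06,0.06,0.06,0.06,0.06])

```text
clock: 24.22
position: [581.6, 205.5, 213.7]
ee_rot: [1.0, 0.005, -0.001, 0.012]
contact_force: [0.0, 0.3, -1.0]
gripper_width: 59.8
```

servo_tool(turn=[[0,0,0.185],[0,0,0.185],[0,0,0.185],[0,0,0.185],[0,0,0.185]], dp=[[0,0,0],[0,0,0],[0,0,0],[0,0,0],[0,0,0]], fingers=[0.06,0.06,0.06,0.06,0.06])

```text
clock: 24.85
position: [580.9, 204.3, 209.9]
ee_rot: [0.89, 0.456, -0.0, 0.011]
contact_force: [0.4, 0.0, -0.1]
gripper_width: 60.3
```

```bash
python3 -c "from h import *;st()"
```

```text
t 24.85 p [580.9 204.3 209.9] yawY -35.7 z [ 0.01 -0.02 -1.  ] gauge xy -4.4 -9.9 F [ 0.37  0.01 -0.05] M [ 0.055 -0.003 -0.009] w 60.3 j [ 0.61  0.38 -0.06  0.02 -1.13  1.9 ]
```

servo_tool(turn=[[0.02,0.01,0],[0,0,0.185],[0,0,0.185],[0,0,0.185],[0,0,0]], dp=[[0.003,0.006,0],[0.002,0.005,0],[0,0,0],[0,0,0],[0,0,0]], fingers=[0.06,0.06,0.06,0.06,0.06])

```text
clock: 25.48
position: [587.0, 216.0, 207.8]
ee_rot: [0.731, 0.682, -0.002, -0.003]
contact_force: [-0.1, -0.6, -0.2]
gripper_width: 60.0
```

```bash
python3 -c "from h import *;st()"
```

```text
t 25.48 p [587.  216.  207.8] yawY -3.93 z [-0.006  0.001 -1.   ] gauge xy 0.4 2.4 F [-0.11 -0.61 -0.18] M [-0.028  0.022 -0.058] w 60.0 j [ 0.61  0.4  -0.02 -0.01 -1.15  2.47]
```

servo_tool(turn=[[-0.001,-0.006,0],[0,0,0],[0,0,0],[0,0,0],[0,0,0]], dp=[[-0.0005,-0.001,-0.01],[0,0,-0.02],[0,0,-0.015],[0,0,0],[0,0,0]], fingers=[0.06,0.06,0.06,0.06,0.06])

```text
clock: 26.1
position: [586.4, 214.8, 159.6]
ee_rot: [0.735, 0.678, -0.0, -0.001]
contact_force: [0.7, 0.1, -0.2]
gripper_width: 60.0
```

```bash
python3 -c "from h import *;st()"
```

```text
t 26.1 p [586.4 214.8 159.6] yawY -4.64 z [-0.001  0.001 -1.   ] gauge xy -0.0 1.1 F [ 0.67  0.12 -0.25] M [-0.007 -0.026  0.028] w 60.0 j [ 0.61  0.44 -0.09 -0.   -1.04  2.45]
```

servo_tool(turn=[[0,0,0],[0,0,0],[0,0,0],[0,0,0],[0,0,0]], dp=[[0,0,-0.003],[0,0,0],[0,0,0],[0,0,0],[0,0,0]], fingers=[0.04,0.03,0.0,0.0,0.0])

```text
clock: 26.72
position: [587.1, 215.2, 158.1]
ee_rot: [0.735, 0.678, 0.001, -0.0]
contact_force: [0.3, -0.3, -1.1]
gripper_width: 22.4
```

```bash
python3 -c "from h import *;st()"
```

```text
t 26.73 p [587.1 215.2 158.1] yawY -4.67 z [ 0.002  0.002 -1.   ] gauge xy 0.6 1.5 F [ 0.3  -0.25 -1.12] M [-0.043 -0.014 -0.002] w 22.4 j [ 0.61  0.44 -0.09 -0.   -1.03  2.45]
```

servo_tool(turn=[[0,0,-0.08],[0,0,-0.08],[0,0,-0.08],[0,0,-0.08],[0,0,-0.08]], dp=[[0,0,0],[0,0,0],[0,0,0],[0,0,0],[0,0,0]], fingers=[0,0,0,0,0])

```text
clock: 27.35
position: [586.8, 215.2, 158.0]
ee_rot: [0.859, 0.513, 0.001, -0.0]
contact_force: [-0.1, 1.2, 0.2]
gripper_width: 22.3
```

```bash
python3 -c "from h import *;st()"
```

```text
t 27.35 p [586.8 215.2 158. ] yawY -28.3 z [ 0.002  0.001 -1.   ] gauge xy 0.3 1.6 F [-0.11  1.16  0.2 ] M [-0.007  0.036  0.073] w 22.3 j [ 0.61  0.44 -0.1  -0.   -1.03  2.04]
```

servo_tool(turn=[[0,0,-0.06],[0,0,-0.06],[0,0,-0.06],[0,0,-0.06],[0,0,-0.06]], dp=[[0,0,0],[0,0,0],[0,0,0],[0,0,0],[0,0,0]], fingers=[0,0,0,0,0])

```text
clock: 27.98
position: [586.6, 215.4, 158.0]
ee_rot: [0.927, 0.374, 0.001, -0.0]
contact_force: [0.2, 0.1, -0.9]
gripper_width: 22.2
```

```bash
python3 -c "from h import *;st()"
```

```text
t 27.98 p [586.6 215.4 158. ] yawY -46.04 z [ 0.002  0.001 -1.   ] gauge xy 0.1 1.7 F [ 0.18  0.1  -0.87] M [0.045 0.022 0.052] w 22.2 j [ 0.61  0.44 -0.1   0.   -1.03  1.73]
```

servo_tool(turn=[[0,0,-0.06],[0,0,-0.06],[0,0,-0.06],[0,0,-0.06],[0,0,-0.06]], dp=[[0,0,0],[0,0,0],[0,0,0],[0,0,0],[0,0,0]], fingers=[0,0,0,0,0])

```text
clock: 28.6
position: [586.4, 215.6, 158.0]
ee_rot: [0.974, 0.227, 0.001, 0.0]
contact_force: [0.2, 1.2, 0.2]
gripper_width: 22.1
```

```bash
python3 -c "from h import *;st()"
```

```text
t 28.6 p [586.4 215.6 158. ] yawY -63.78 z [ 0.002  0.    -1.   ] gauge xy -0.1 1.9 F [0.15 1.17 0.24] M [0.017 0.006 0.043] w 22.1 j [ 0.61  0.44 -0.1   0.   -1.03  1.42]
```

Turned about 1.03 rad and the torque is still in the free range. Continue.

servo_tool(turn=[[0,0,-0.06],[0,0,-0.06],[0,0,-0.06],[0,0,-0.06],[0,0,-0.06]], dp=[[0,0,0],[0,0,0],[0,0,0],[0,0,0],[0,0,0]], fingers=[0,0,0,0,0])

```text
clock: 29.22
position: [586.4, 215.8, 158.0]
ee_rot: [0.997, 0.074, 0.001, 0.0]
contact_force: [0.4, 0.4, -0.3]
gripper_width: 22.2
```

```bash
python3 -c "from h import *;st()"
```

```text
t 29.23 p [586.4 215.8 158. ] yawY -81.51 z [ 0.002 -0.    -1.   ] gauge xy -0.2 2.1 F [ 0.4   0.36 -0.33] M [0.011 0.029 0.01 ] w 22.2 j [ 0.61  0.44 -0.1   0.   -1.03  1.11]
```

servo_tool(turn=[[0,0,-0.06],[0,0,-0.06],[0,0,-0.06],[0,0,-0.06],[0,0,-0.06]], dp=[[0,0,0],[0,0,0],[0,0,0],[0,0,0],[0,0,0]], fingers=[0,0,0,0,0])

```text
clock: 29.85
position: [586.4, 216.0, 158.0]
ee_rot: [0.997, -0.081, 0.001, 0.0]
contact_force: [0.0, 0.4, -0.8]
gripper_width: 22.3
```

```bash
python3 -c "from h import *;st()"
```

```text
t 29.85 p [586.4 216.  158. ] yawY -99.24 z [ 0.002 -0.001 -1.   ] gauge xy -0.2 2.3 F [ 0.02  0.37 -0.78] M [0.004 0.063 0.071] w 22.3 j [ 0.61  0.44 -0.1   0.   -1.03  0.8 ]
```

servo_tool(turn=[[0,0,-0.06],[0,0,-0.06],[0,0,-0.06],[0,0,-0.06],[0,0,-0.06]], dp=[[0,0,0],[0,0,0],[0,0,0],[0,0,0],[0,0,0]], fingers=[0,0,0,0,0])

```text
clock: 30.48
position: [586.4, 216.2, 158.0]
ee_rot: [0.972, -0.233, 0.001, 0.0]
contact_force: [0.5, -0.1, -0.3]
gripper_width: 22.6
```

```bash
python3 -c "from h import *;st()"
```

```text
t 30.48 p [586.4 216.2 158. ] yawY -116.97 z [ 0.002 -0.001 -1.   ] gauge xy -0.1 2.5 F [ 0.52 -0.08 -0.28] M [ 0.031 -0.029  0.092] w 22.6 j [ 0.61  0.44 -0.1   0.   -1.03  0.49]
```

servo_tool(turn=[[0,0,-0.06],[0,0,-0.06],[0,0,-0.06],[0,0,-0.06],[0,0,-0.06]], dp=[[0,0,0],[0,0,0],[0,0,0],[0,0,0],[0,0,0]], fingers=[0,0,0,0,0])

```text
clock: 31.1
position: [586.5, 216.4, 158.0]
ee_rot: [0.925, -0.38, 0.001, 0.0]
contact_force: [-0.2, 0.7, -0.7]
gripper_width: 22.4
```

```bash
python3 -c "from h import *;st()"
```

```text
t 31.1 p [586.5 216.4 158. ] yawY -134.7 z [ 0.002 -0.001 -1.   ] gauge xy -0.1 2.7 F [-0.16  0.74 -0.74] M [-0.039  0.052  0.049] w 22.4 j [ 0.61  0.44 -0.1   0.   -1.03  0.18]
```

servo_tool(turn=[[0,0,-0.06],[0,0,-0.06],[0,0,-0.06],[0,0,-0.06],[0,0,-0.06]], dp=[[0,0,0],[0,0,0],[0,0,0],[0,0,0],[0,0,0]], fingers=[0,0,0,0,0])

```text
clock: 31.72
position: [586.7, 216.5, 158.0]
ee_rot: [0.855, -0.518, 0.001, 0.0]
contact_force: [0.3, -0.3, -0.6]
gripper_width: 22.1
```

```bash
python3 -c "from h import *;st()"
```

```text
t 31.73 p [586.7 216.5 158. ] yawY -152.44 z [ 0.002 -0.002 -1.   ] gauge xy 0.1 2.9 F [ 0.29 -0.27 -0.57] M [ 0.031 -0.013  0.08 ] w 22.1 j [ 0.61  0.44 -0.09  0.   -1.03 -0.13]
```

servo_tool(turn=[[0,0,-0.06],[0,0,-0.06],[0,0,-0.06],[0,0,-0.06],[0,0,-0.06]], dp=[[0,0,0],[0,0,0],[0,0,0],[0,0,0],[0,0,0]], fingers=[0,0,0,0,0])

```text
clock: 32.35
position: [587.0, 216.6, 158.1]
ee_rot: [0.765, -0.644, 0.001, 0.0]
contact_force: [0.6, 0.7, 0.1]
gripper_width: 22.2
```

```bash
python3 -c "from h import *;st()"
```

```text
t 32.35 p [587.  216.6 158.1] yawY -170.17 z [ 0.001 -0.002 -1.   ] gauge xy 0.3 3.0 F [0.56 0.69 0.07] M [ 0.03  -0.035  0.042] w 22.2 j [ 0.61  0.44 -0.09  0.   -1.03 -0.44]
```

servo_tool(turn=[[0,0,-0.06],[0,0,-0.06],[0,0,-0.06],[0,0,-0.06],[0,0,-0.06]], dp=[[0,0,0],[0,0,0],[0,0,0],[0,0,0],[0,0,0]], fingers=[0,0,0,0,0])

```text
clock: 32.98
position: [587.2, 216.7, 158.0]
ee_rot: [-0.657, 0.754, -0.001, -0.001]
contact_force: [-0.6, -0.8, -1.3]
gripper_width: 22.4
```

```bash
python3 -c "from h import *;st()"
```

```text
t 32.98 p [587.2 216.7 158. ] yawY 172.1 z [ 0.001 -0.003 -1.   ] gauge xy 0.5 3.0 F [-0.63 -0.77 -1.26] M [-0.012 -0.004  0.065] w 22.4 j [ 0.61  0.44 -0.09  0.   -1.03 -0.75]
```

servo_tool(turn=[[0,0,-0.06],[0,0,-0.06],[0,0,-0.06],[0,0,-0.06],[0,0,-0.06]], dp=[[0,0,0],[0,0,0],[0,0,0],[0,0,0],[0,0,0]], fingers=[0,0,0,0,0])

```text
clock: 33.6
position: [587.4, 216.6, 158.0]
ee_rot: [-0.533, 0.846, -0.002, -0.001]
contact_force: [-0.2, 0.6, -0.9]
gripper_width: 22.4
```

```bash
python3 -c "from h import *;st()"
```

```text
t 33.6 p [587.4 216.6 158. ] yawY 154.44 z [ 0.    -0.003 -1.   ] gauge xy 0.8 3.0 F [-0.17  0.59 -0.85] M [ 0.013 -0.037  0.162] w 22.4 j [ 0.61  0.44 -0.09  0.   -1.04 -1.06]
```

Torque jumped to 0.16 Nm, so the ratchet has begun slipping in this last 0.3 rad. One more call.

servo_tool(turn=[[0,0,-0.06],[0,0,-0.06],[0,0,-0.06],[0,0,-0.06],[0,0,-0.06]], dp=[[0,0,0],[0,0,0],[0,0,0],[0,0,0],[0,0,0]], fingers=[0,0,0,0,0])

```text
clock: 34.22
position: [587.6, 216.5, 158.0]
ee_rot: [-0.397, 0.918, -0.002, -0.001]
contact_force: [-0.4, -0.5, -1.0]
gripper_width: 22.3
```

```bash
python3 -c "from h import *;st()"
```

```text
t 34.23 p [587.6 216.5 158. ] yawY 136.82 z [-0.    -0.004 -1.   ] gauge xy 1.0 2.9 F [-0.36 -0.47 -0.97] M [0.015 0.005 0.2  ] w 22.3 j [ 0.61  0.44 -0.09  0.   -1.04 -1.37]
```

servo_tool(turn=[[0,0,-0.06],[0,0,-0.06],[0,0,-0.06],[0,0,-0.06],[0,0,-0.06]], dp=[[0,0,0],[0,0,0],[0,0,0],[0,0,0],[0,0,0]], fingers=[0,0,0,0,0])

```text
clock: 34.85
position: [587.7, 216.3, 158.0]
ee_rot: [-0.252, 0.968, -0.002, -0.001]
contact_force: [-0.0, -0.3, -0.7]
gripper_width: 22.3
```

```bash
python3 -c "from h import *;st()"
```

```text
t 34.85 p [587.7 216.3 158. ] yawY 119.2 z [-0.001 -0.004 -1.   ] gauge xy 1.1 2.8 F [-0.05 -0.32 -0.68] M [0.02  0.004 0.128] w 22.3 j [ 0.61  0.45 -0.09  0.   -1.04 -1.67]
```

servo_tool(turn=[[0,0,0],[0,0,0],[0,0,0],[0,0,0],[0,0,0]], dp=[[0,0,0],[0,0,0],[0,0,0],[0,0,0],[0,0,0]], fingers=[0,0.03,0.06,0.06,0.06])

```text
clock: 35.48
position: [587.9, 216.4, 158.4]
ee_rot: [-0.253, 0.967, -0.002, -0.001]
contact_force: [-0.8, 0.2, -0.7]
gripper_width: 59.6
```

servo_tool(turn=[[0,0,0],[0,0,0],[0,0,0],[0,0,0],[0,0,0]], dp=[[0,0,0.03],[0,0,0.05],[0,0,0.05],[-0.01,-0.06,0],[-0.01,-0.06,0]], fingers=[0.06,0.06,0.06,0.06,0.06])

```text
clock: 36.1
position: [567.4, 96.8, 291.0]
ee_rot: [-0.256, 0.967, -0.003, -0.001]
contact_force: [1.8, -0.6, 0.1]
gripper_width: 59.8
```

servo_tool(turn=[[0,0,0],[0,0,0],[0,0,0],[0,0,0],[0,0,0]], dp=[[-0.01,-0.06,0],[-0.01,-0.06,0],[-0.01,-0.06,0],[-0.01,-0.04,0],[0,0,0]], fingers=[0.06,0.06,0.06,0.06,0.06])

```text
clock: 36.72
position: [524.1, -132.8, 293.0]
ee_rot: [-0.255, 0.967, -0.003, 0.001]
contact_force: [0.7, 0.3, -1.0]
gripper_width: 60.1
```

Run:
```python
from h import *
st()
d=cam('top'); s=cam('side')
c=np.hstack([cv2.resize(d['img'][215:255,170:220],(500,400),interpolation=2),cv2.resize(s['img'][280:330,225:262],(296,400),interpolation=2)])
c2=np.hstack([cv2.resize(s['img'][270:370,205:345],(280,200),interpolation=2),cv2.resize(d['img'][205:285,160:310],(375,200),interpolation=2)])
o=np.zeros((600,796,3),np.uint8); o[:400]=c; o[400:,:655]=c2
cv2.imwrite('pics/f.png',o[...,::-1])
I=d['img'][215:255,170:220].astype(int); v,u=np.nonzero((I[...,0]>110)&(I[...,0]>1.8*I[...,1])); print([(a+170,b+215) for a,b in zip(u,v)])
print('cap top',proj(d,[586.5,215.5,188]),'thimble top',proj(d,[586.5,215.5,148]))
```

```text
t 36.73 p [ 524.1 -132.8  293. ] yawY 119.53 z [ 0.003 -0.006 -1.   ] gauge xy -23.6 -351.2 F [ 0.72  0.28 -1.03] M [ 0.014  0.013 -0.005] w 60.1 j [ 0.06  0.2  -0.1   0.01 -1.27 -1.11]
[(np.int64(188), np.int64(233)), (np.int64(189), np.int64(233)), (np.int64(187), np.int64(234)), (np.int64(188), np.int64(234)), (np.int64(189), np.int64(234)), (np.int64(186), np.int64(235)), (np.int64(187), np.int64(235)), (np.int64(185), np.int64(236)), (np.int64(186), np.int64(236)), (np.int64(192), np.int64(241)), (np.int64(192), np.int64(242)), (np.int64(192), np.int64(243)), (np.int64(191), np.int64(244)), (np.int64(192), np.int64(244))]
cap top [190.0153308  232.44539718] thimble top [193.98135731 234.68030609]
```

View pics/f.png

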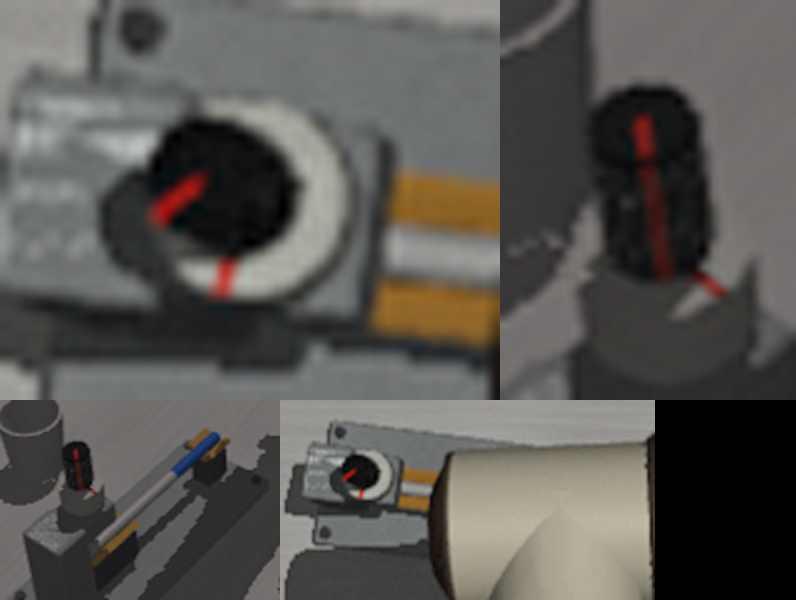

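The cap mark leads the thimble line clockwise by about 40° (0.7 rad): cap mark from (207,178) to (155,220), thimble line from (230,262) to (222,298) in the crop. The rod lies in the grooves and the arm is clear. Handing in.

Run:
```python
from h import *
for n in('top','side'):
    d=cam(n)
    for q,z in(('jar',0),('cup',0),('collar',10)):
        for r in regions_of(q,n)[:1]:
            v,u=np.nonzero(r['region']); print(n,q,u.mean().round(1),v.mean().round(1))
print(job_done())
```

```text
top jar 353.2 150.6
top cup 255.1 165.7
top collar 309.1 334.4
side jar 262.9 228.7
side cup 220.2 287.7
side collar 398.5 328.0
the job is handed in; nothing more can be done
None
```

I laid the slim blue-ended rod in both V grooves, slid it to the stop, clamped it with the ratchet cap, released everything and handed the job in. No verdict was reported.

- **Seating:** the rod settled about 0.8 mm above the unshimmed height I reckoned, with almost no sideways force.
- **Stop:** the rod would not advance further under about 4–5 N. A picture after I let go of the rod put it within about 1 mm of home.
- **Clamping:** the torque felt rose from about 0.05 to 0.13–0.20 Nm after about 3.3 rad of turning. I turned it roughly another 0.8 rad.
- **Slip:** in the last picture the cap mark leads the thimble line by about 40° (0.7 rad). My turn count gives 0.6–0.9 rad. Both are inside the allowed 0.4–1.6 rad.
- **Surroundings:** the arm stands clear of everything. The jar and cup match their starting pixels in both views. The collar is unchanged in the side view, but its top-view centre read 6 px off. The top camera's own arm probably covered part of it; the arm never went near the collar.

I could not measure the clamping force on the rod directly.

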